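Clamp a glued-up block with the ratchet clamp

TASK

Stand the striped glued-up wooden block upright on the bed of the blue ratchet clamp, centred between the yellow pad and the fence and square to them so that the clamp will squeeze across its layers, and let go of it. Then grip the pump lever's cross bar and pump it in full strokes until the pad bears on the block and its spring is pushed in about half way (about 11 mm of its 22 mm travel; the ratchet cannot go back), then let go of the lever. Leave the other things on the bench where they are.

Things in the scene. Friction and masses are not known exactly. Their poses are not given: they have to be found in the camera images.
- block_mid (a point): Loose block, 200 g, upright, 44 (x) by 64 (y) by 80 mm (z), four 16 mm layers of alternating pale and dark wood stacked along its y axis. This point is its centre, 40 mm above its underside. It starts standing upright on the bench, left of the clamp (+y). Either way round (half turn) is fine.
- clamp: Ratchet clamp fixed to the bench: blue base plate 150 mm in x, y -255 to +195 mm, 20 mm thick. Origin: on the bench under the screw axis; y = clamping direction, towards the fence. The block stands on the plate's top, on the line x = 0, between pad and fence; both sides (x) are open. Red jaw at y = 0 (60 mm wide, top 78 mm above the bench) moves to +y 5 mm per tooth.
- lamp_bar (a point): Middle of the underside of a fixed lamp bar over the lever (321 mm above the bench): 22 wide, 18 thick, 200 mm long along the clamp's y, on a post at clamp x 30, y -238 mm. A tool held upright on the lever hits it in the far part of the stroke; a tool leaning back to the robot by 25 to 35 degrees (fingers pointing away and down) clears it.
- pad_face (a point): Centre line of the front face of the yellow sprung pad, 56 mm wide (x) and 50 mm high (25 to 75 mm above the bench); this point lies on the face, 60 mm above the bench, at y = 45 mm in the clamp frame at the start. It moves to +y with the jaw.
- fence_face (a point): The face of the dark steel fence that looks to the pad (70 mm wide, 20 to 75 mm above the bench); this point lies on the face, 60 mm above the bench, at y = 123 to 139 mm in the clamp frame. The fence is set differently each time and is locked: the block is 64 mm long, so 14 to 30 mm of room is left in all.
- pad (a joint): How far the sprung pad is pushed in towards the jaw, m: 0 free, 0.022 at its stop; spring 1.2 N/mm. Once the pad bears on the block and the block on the fence, each tooth adds 5 mm. The aim is about 0.011.
- lever (a joint): Lever angle, rad. 0: near stop, leaning 30 degrees to -x of the clamp (to the robot); grows as pushed away, to the far stop at 0.60. Stays where left (3 N at the bar moves it, 8 to 11 N while driving). Pushed away it drives the ratchet, pulled back it clicks over the teeth. A tooth is 0.349 rad: a full stroke advances one (about the first 0.25 rad idle); pull back 0.45 rad or more to catch the next.
- lever_grip (a point): Middle of the lever's black cross bar (handle): round, 20 mm thick, 125 mm long, along the clamp's y, an arm at each end (100 mm clear between): grip the middle, one finger on its near side (-x), one on its far side. It swings about lever_hinge: clamp-frame offset from there = 135 mm x (sin a, 0, cos a), a = lever - 0.524 rad.
- lever_hinge (a point): Point on the lever's hinge axis (parallel to the clamp's y) at the middle of the ratchet wheel: clamp frame x 0, y -120 mm, 75 mm above the bench.
- glue_mid (a point): White glue bottle with orange cap, 66 mm across, 235 mm high, standing; 70 mm above its foot. Leave alone.
- drill_mid (a point): Green and black cordless drill standing on its battery, 195 mm high; this point is 90 mm above the bench. Leave alone.
- tape_mid (a point): Yellow tape measure, 70 by 34 by 66 mm, standing in front of the clamp (robot's side); its centre. Leave alone.
- offcut_mid (a point): Dark wood offcut 50 by 140 by 30 mm lying near the robot, on its left; its centre. Leave alone.
- screwdriver_grip (a point): Screwdriver lying on the bench in front and to the right; its handle. Leave alone.
- hammer_grip (a point): Hammer lying on the bench to the right of the clamp; its handle. Leave alone.
- screwtub_mid (a point): Small jar of screws, 70 mm across, 60 mm high, in front of the clamp (robot's side); its centre. Leave alone.
Mind the look-alikes: they are no part of the job. Several things look just like the part that bears block_mid: the one meant starts nearest to the robot's base.

How it is judged (in metres and radians):
On the way:
1. the block stands released on the clamp's bed between pad and fence, square to them, the pad not yet pushed in (x of block_mid in the frame of clamp between -0.016 and 0.016 m and y of block_mid in the frame of pad_face above 0.028 m and y of block_mid in the frame of fence_face below -0.028 m and z of block_mid in the frame of clamp between 0.056 and 0.064 m and angle between block_mid's own z axis and vertical below 0.08 rad and angle between the y axis of block_mid and the y axis of clamp, either way round below 0.25 rad and contact force between the fingers and anything else below 0.05 N and value of joint pad below 0.004 m), for 0.2 s.
At the end, for the whole second after the job is handed in: The block stands upright (within 0.08 rad) on the bed, flush against the fence (within 4 mm), square to it (within 0.1 rad) and within 18 mm of the clamp's centre line, held by the pad whose spring is pushed in 6 to 16.5 mm (value of joint pad between 0.006 and 0.0165 m and x of block_mid in the frame of clamp between -0.018 and 0.018 m and y of block_mid in the frame of fence_face between -0.036 and -0.028 m and z of block_mid in the frame of clamp between 0.056 and 0.064 m and angle between block_mid's own z axis and vertical below 0.08 rad and angle between the y axis of block_mid and the y axis of clamp, either way round below 0.1 rad); the robot touches nothing.
It fails at once if another thing on the bench is shifted by more than 40 mm (distance of any of glue_mid, drill_mid, tape_mid, offcut_mid, screwtub_mid, screwdriver_grip, hammer_grip from where it was at the start of the episode above 0.04 m).
It also fails if it takes over 72 s, if anything falls off the work surface, if the arm or the gripper's body presses on something with over 40 N, if the wrist force passes 120 N, or if a joint passes its speed limit or range.

ROBOT

A 6-joint arm with a two-finger parallel gripper is mounted at the origin on the work surface. World frame = base frame: x ahead of the robot, y to its left, z up, the work surface at z = 0. Lengths are in m, angles in degrees, forces in N, time in s.
With the tool pointing down it reaches from about 0.4 to 0.825 m from the base axis. Payload 7 kg.
Tool frame: the origin (TCP) lies between the finger pads; the fingertips stand 25 mm ahead of it and the grasp point (between the pads) lies 6 mm ahead of it; y points along the fingers, z is the direction in which the jaws open and shut, and the axes are right-handed (so a half turn about y gives the same grasp; the last joint's range is limited). The gripper opens to 85 mm and grips with 20 to 120 N. Pads are 22 mm wide; open, the fingers measure 114 mm over their backs; the gripper's body (76 mm by 85 mm) begins 54 mm behind the grasp point. The pads swing forward as they close: fully open they stand 13 mm farther back than shut.
Start: joints at [-51.102, 20.546, 0.682, 0, -70.136, -16.507], TCP at [0.257, -0.624, 0.256] pointing down, gripper open.
Joint ranges: [-176.03, 176.03], [-82.01, 121.73], [-58.28, 71.71], [-173.87, 95.51], [-174.79, -0.11], [-173.66, 173.66]. Speed limits (degrees/s): [136.94, 136.94, 172.46, 180, 180, 180].

INTERFACE

Orientations are given as [roll, pitch, yaw] about the fixed x, y, z axes, in that order (R = Rz(yaw) Ry(pitch) Rx(roll)).
In Python, from plant import r gives the robot as it stands.
- The arm moves only by the tool jog_arm, never from a script. Its argument "commands" is one flat list of numbers, 7 for each row, row after row: the turn, a rotation vector about the tool's x, y, z in degrees, then the shift along the tool's x, y, z in cm, then the finger opening in cm, from 0 to 8.54. In form: [wx, wy, wz, tx, ty, tz, jaw, wx, wy, wz, tx, ty, tz, jaw, ...]. A call has exactly 5 rows; each row shifts and turns the commanded pose from where the row before left it, along the tool's axes as they then stand; what a row does not reach is not made up. A row lasts 1/12 s, in which the tool goes at most 41.7 mm and 7.16 degrees, less where a joint would pass 70% of its speed; a pose out of reach is approached as far as the arm can. A call is refused whole if a number of a shift passes 4.17 or a number of a turn 7.16, either way. A call with a gripper value outside its range is refused whole. The fingers move at their own pace and stop on an object; "force" is the grip in N (left out, the last holds). Time passes only in rows, so rows that do not move let the fingers close, or fill a call up. It gives the time, the measured TCP pose, the force and the opening at its end, in the units of the state.
- r.state(): the state, without advancing time (a new reading comes with each control period).
- r.grab_frame(name): name is "scene" or "top"; returns the picture (420x560x3 uint8, red, green, blue); there is no depth.
- r.camera_params(name): a dict with "intrinsics" (3x3 intrinsics, pixels), "R" (3x3) and "t" (3): a world point X has camera coordinates R X + t. Camera axes: x right, y down, z forward; pixel columns grow to the right and rows downward; lengths in m; the calibration is good to about 2 mm. A picture is of the moment at which its call begins. camera_params takes no time and is no camera call.
- r.finish_job(): hands the job in, once; it reports no verdict.
The state is a dict: "clock": time; "joints": joint angles; "qd": joint speeds; "joint_torque": joint torques, N m; "ee_pos": TCP position; "orientation": TCP orientation; "wrist_force": force on the tool from outside, world axes, zero at the start; "moment": the same for the moment, N m; "gripper_width": opening from 0.0 (shut) to 1.0 (fully open).
Only numpy, scipy, OpenCV 4.12 (cv2) and the standard library are available. Lean on these libraries where they do the work, as an engineer would, in place of code of your own. Each camera call takes 0.05 s, during which the arm holds its last target. There are 200 camera calls.

## Working session

There is one attempt and no reset: what is moved stays moved. The work goes in short steps, Python scripts to look and compute and a tool call to move; the robot and the scene stay as the last step left them, time stands still between calls to the robot, and variables do not carry over. Pictures are saved under pics/ and viewed, about 8 in all and at most 12, crops included, and the job is handed in when it is done.

Besides the shell and the picture viewer there is one more tool, called after "Request:" as name(argument=value, ...) on one line, values as JSON. jog_arm: Moves the arm, as the interface text tells. Its arguments: {"type":"object","properties":{"commands":{"type":"array"},"force":{"type":"number"}},"required":["commands"]}

```bash
ls; mkdir -p pics; python3 - <<'E'
from plant import r
import cv2,numpy as np
for n in("scene","top"):
    f=r.grab_frame(n); cv2.imwrite(f"pics/{n}0.png",cv2.resize(f[:,:,::-1],(800,600),interpolation=cv2.INTER_CUBIC)); np.save(f"pics/{n}0.npy",f)
    p=r.camera_params(n); print(n,np.round(p["intrinsics"],1).tolist(),np.round(p["R"],3).tolist(),np.round(p["t"],3).tolist(), np.round(-p["R"].T@p["t"],3))
print(r.state())
E
```

```text
pics
scene [[380.2, 0.0, 278.5], [0.0, 380.2, 208.9], [0.0, 0.0, 1.0]] [[-0.812, 0.584, -0.005], [0.487, 0.673, -0.557], [-0.321, -0.454, -0.831]] [0.393, -0.196, 1.533] [0.908 0.599 1.166]
top [[503.1, 0.0, 279.3], [0.0, 503.1, 203.9], [0.0, 0.0, 1.0]] [[-0.004, -1.0, -0.021], [-0.99, 0.007, -0.141], [0.141, 0.021, -0.99]] [0.099, 0.587, 1.726] [0.337 0.06  1.794]
{'clock': 0.1, 'joints': array([-5.11032538e+01,  2.05867854e+01,  6.39231573e-01, -1.74399813e-02,
       -7.01350450e+01, -1.65071839e+01]), 'qd': array([ 0.00584023, -0.06111719,  0.17217772,  0.0510402 ,  0.0480311 ,
        0.04874091]), 'joint_torque': array([-9.25257336e-04, -5.84765697e+01,  2.94106972e+01,  6.95461884e+00,
       -3.21024098e-03, -4.87127480e-06]), 'ee_pos': array([ 0.25694321, -0.62376488,  0.25546601]), 'orientation': array([-8.99161466e+01,  7.75152151e-03,  2.23836300e+01]), 'wrist_force': array([0.37986792, 0.47448665, 0.06137172]), 'moment': array([0.04755935, 0.01243403, 0.04970697]), 'gripper_width': 0.9977987051909285}
```

View pics/scene0.png

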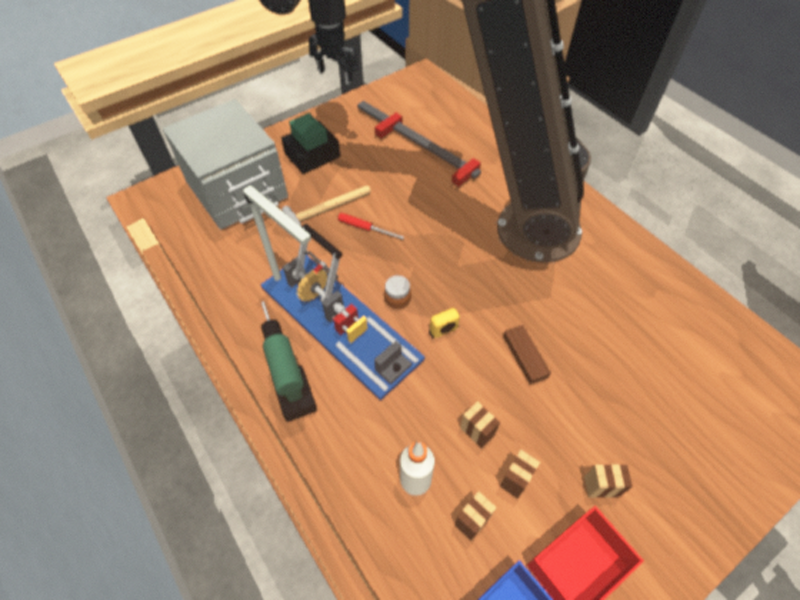

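View pics/top0.png

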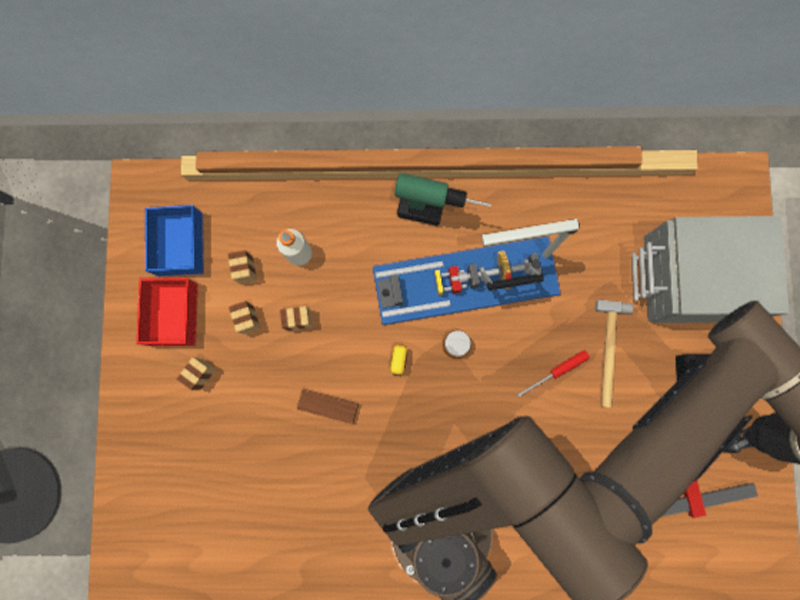

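```bash
cat > h.py <<'E'
from plant import r
import numpy as np,cv2
def ray(n,uv,z):
    p=r.camera_params(n);uv=np.atleast_2d(uv).astype(float)
    d=np.c_[uv,np.ones(len(uv))]@np.linalg.inv(p["intrinsics"]).T@p["R"]
    c=-p["R"].T@p["t"]
    return c+d*((z-c[2])/d[:,2])[:,None]
def proj(n,X):
    p=r.camera_params(n);q=(np.atleast_2d(X)@p["R"].T+p["t"])@p["intrinsics"].T
    return q[:,:2]/q[:,2:]
E
python3 - <<'E'
from h import *
f=np.load("pics/top0.npy");hsv=cv2.cvtColor(f,cv2.COLOR_RGB2HSV)
for n,p in dict(A=(241,257),B=(243,310),C=(296,310),D=(196,365)).items():
    x=ray("top",np.array(p)*.7,.08)[0];print(n,x.round(3),np.hypot(*x[:2]).round(3))
m=cv2.inRange(hsv,(105,120,50),(125,255,255));m[:,:200]=0
k,l,s,c=cv2.connectedComponentsWithStats(m);i=[j for j in range(1,k) if s[j,4]>30];print(s[i])
pts=np.argwhere(np.isin(l,i))[:,::-1]
P=ray("top",pts,.02)[:,:2]
rc=cv2.minAreaRect((P*1000).astype(np.float32));print(rc,cv2.boxPoints(rc).round(1).tolist())
a=cv2.resize(f[195:285,110:230],None,fx=6.6,fy=6.6,interpolation=cv2.INTER_CUBIC)
b=cv2.resize(f[145:235,255:415],None,fx=5,fy=5,interpolation=cv2.INTER_CUBIC)
cv2.imwrite("pics/c1.png",a[:594,:,::-1]);cv2.imwrite("pics/c2.png",b[:,:,::-1])
E
```

```text
A [0.669 0.48  0.08 ] 0.823
B [0.539 0.472 0.08 ] 0.716
C [0.538 0.343 0.08 ] 0.638
D [0.407 0.581 0.08 ] 0.709
[[ 262  166  130   61 2972]
 [ 358  190   12    5   37]
 [ 309  194    6    7   35]]
((618.060302734375, -69.892333984375), (147.58302307128906, 446.1298522949219), 9.373254776000977) [[508.8999938964844, 138.1999969482422], [581.5999755859375, -302.0], [727.2000122070312, -278.0], [654.5, 162.1999969482422]]
```

View pics/c1.png

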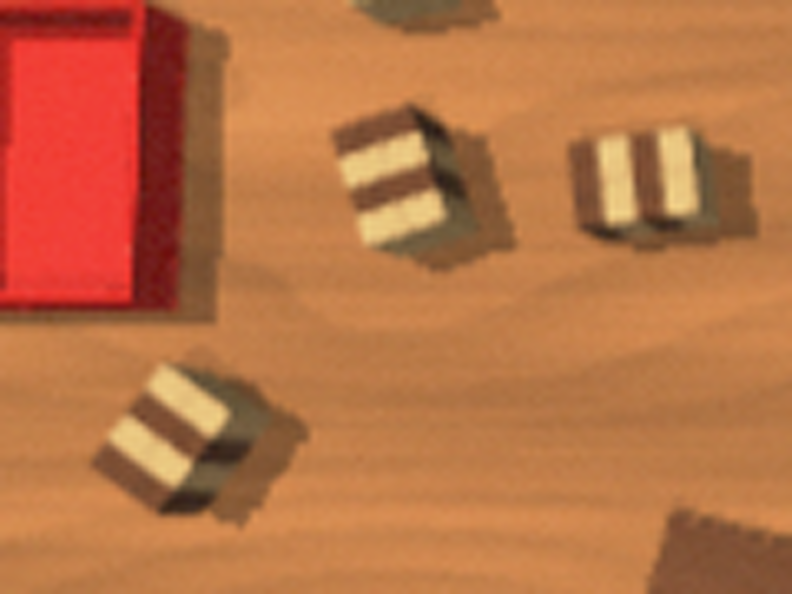

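View pics/c2.png

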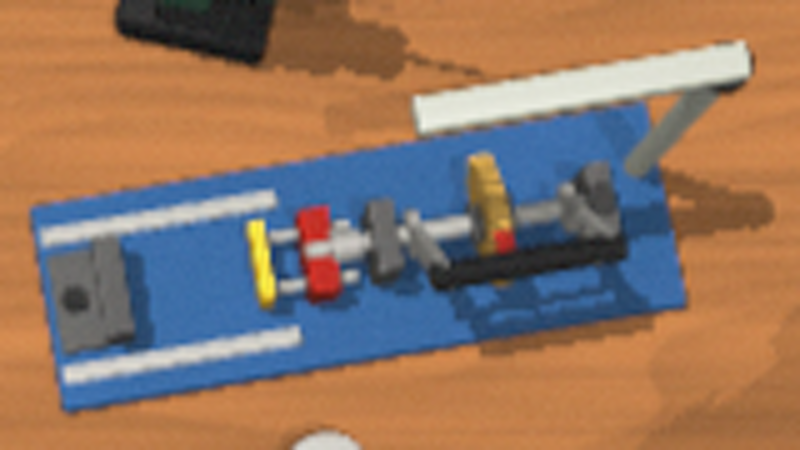

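```bash
cat >> h.py <<'E'
YAW=np.radians(9.37);CR=np.array([[np.cos(YAW),-np.sin(YAW),0],[np.sin(YAW),np.cos(YAW),0],[0,0,1]]);CO=np.array([.6132,-.0403,0])
def w2c(X): return (np.atleast_2d(X)-CO)@CR
def c2w(X): return np.atleast_2d(X)@CR.T+CO
def show(name,n,box,s):
    f=r.grab_frame(n);u,v,w,h=box
    cv2.imwrite("pics/"+name,cv2.resize(f[v:v+h,u:u+w,::-1],None,fx=s,fy=s,interpolation=cv2.INTER_CUBIC));return f
E
python3 - <<'E'
from h import *
c=np.array([(569,142),(690,124),(702,217),(585,232)])/6.6+[110,195]
P=ray("top",c,.08)[:,:2]*1000;print(P.round(1),P.mean(0));e=[P[0]-P[1],P[3]-P[2],P[1]-P[2],P[0]-P[3]]
for v in e: print(np.linalg.norm(v).round(1),np.degrees(np.arctan2(v[1],v[0])).round(1))
f=np.load("pics/top0.npy");hsv=cv2.cvtColor(f,cv2.COLOR_RGB2HSV)
print(cv2.minAreaRect((P).astype(np.float32)))
m=cv2.inRange(hsv,(18,70,150),(32,180,255))
k,l,s,cc=cv2.connectedComponentsWithStats(m)
for j in range(1,k):
    if s[j,4]>20 and 110<cc[j][0]<230 and 195<cc[j][1]<285:
        q=np.argwhere(l==j)[:,::-1];Q=ray("top",q,.08)[:,:2]*1000;rr=cv2.minAreaRect(Q.astype(np.float32));print("pale",s[j],rr,Q.mean(0).round(1))
cl=lambda q,z:(w2c(ray("top",np.array(q)/5+[255,145],z))*1000).round(1).tolist()
print("fence",cl([(118,236),(131,340)],.075));print("pad",cl([(248,222),(262,305)],.075))
print("lever",cl([(437,276),(625,247)],.195),"lamp",cl([(415,115),(748,65)],.339))
print("lever world",c2w([[-.0675,-.12,.192]]))
E
```

```text
[[539.9 381.4]
 [548.9 318.2]
 [500.2 311.3]
 [492.8 372.1]] [520.44685486 345.75521131]
63.8 98.1
61.3 97.0
49.2 8.1
48.0 11.1
((520.0523071289062, 346.320556640625), (49.181636810302734, 63.783851623535156), 8.139394760131836)
pale [162 215  13   8  47] ((533.4889526367188, 479.2176513671875), (12.173372268676758, 43.32689666748047), 18.279926300048828) [533.3 478.8]
pale [210 215   6  13  54] ((524.2088623046875, 325.2984619140625), (42.88322067260742, 14.377628326416016), 6.495420455932617) [525.2 325.4]
pale [201 216   5  13  50] ((521.1105346679688, 357.2234191894531), (42.63984298706055, 12.783943176269531), 8.115686416625977) [521.1 357.5]
pale [165 225  13   7  54] ((501.49639892578125, 468.78314208984375), (15.407488822937012, 43.198726654052734), 18.24110221862793) [501.3 469.2]
pale [133 251  12  10  53] ((408.4987487792969, 576.91455078125), (42.88154220581055, 14.564813613891602), 51.10841369628906) [408.1 576.8]
pale [127 259  12   9  48] ((381.63665771484375, 596.7755737304688), (42.45812225341797, 12.654027938842773), 54.03962707519531) [381.9 596.8]
fence [[32.5, 134.4, 75.0], [-40.6, 137.7, 75.0]]
pad [[26.8, 44.0, 75.0], [-32.0, 44.6, 75.0]]
lever [[-48.1, -62.2, 195.0], [-50.1, -184.1, 195.0]] lamp [[29.5, -48.6, 339.0], [25.5, -246.8, 339.0]]
lever world [[ 0.56613774 -0.16968854  0.192     ]]
```

Request:
jog_arm(commands=[0,-7,0,3.9,0,0,8.5,0,-7,0,3.9,0,0,8.5,0,-7,0,3.9,0,0,8.5,0,-7,0,3.9,0,0,8.5,0,-7,0,3.9,0,0,8.5], force=40)

```text
clock: 0.52
ee_pos: [0.4131, -0.5091, 0.2553]
orientation: [-89.9, -0.0, 57.7]
wrist_force: [0.5, 1.1, 0.1]
gripper_width: 0.995
```

Request:
jog_arm(commands=[0,-7,0,3.9,0,0,8.5,0,-7,0,3.9,0,0,8.5,0,-7,0,3.9,0,0,8.5,0,-7,0,3.9,0,0,8.5,0,-7,0,3.9,0,0,8.5])

```text
clock: 0.93
ee_pos: [0.4737, -0.3262, 0.2555]
orientation: [-89.9, -0.0, 92.8]
wrist_force: [1.0, 0.1, 0.6]
gripper_width: 0.996
```

Request:
jog_arm(commands=[0,-4.5,0,3.9,0,-0.78,8.5,0,0,0,3.9,0,-0.78,8.5,0,0,0,3.9,0,-0.78,8.5,0,0,0,3.9,0,-0.78,8.5,0,0,0,3.9,0,-0.78,8.5])

```text
clock: 1.35
ee_pos: [0.491, -0.1283, 0.2562]
orientation: [-90.0, -0.0, 96.9]
wrist_force: [0.9, -0.1, 0.6]
gripper_width: 0.99
```

Request:
jog_arm(commands=[0,0,0,3.9,0,-0.78,8.5,0,0,0,3.9,0,-0.78,8.5,0,0,0,3.9,0,-0.78,8.5,0,0,0,3.9,0,-0.78,8.5,0,0,0,3.9,0,-0.78,8.5])

```text
clock: 1.77
ee_pos: [0.5062, 0.0701, 0.2563]
orientation: [-90.0, -0.0, 96.9]
wrist_force: [0.5, -0.3, -0.7]
gripper_width: 0.998
```

Request:
jog_arm(commands=[0,0,0,3.9,0,-0.78,8.5,0,0,0,3.9,0,-0.78,8.5,0,0,0,3.9,0,-0.78,8.5,0,0,0,3.9,0,-0.78,8.5,0,0,0,3.9,0,-0.78,8.5])

```text
clock: 2.18
ee_pos: [0.5216, 0.2684, 0.2561]
orientation: [-90.0, 0.0, 96.9]
wrist_force: [2.0, -0.2, -0.2]
gripper_width: 0.997
```

Request:
jog_arm(commands=[0,0,0,3.0,0,-0.7,8.5,0,0,0,2.0,0,-0.4,8.5,0,0,0,1.0,0,-0.2,8.5,0,0,0,0,0,0,8.5,0,0,0,0,0,0,8.5])

```text
clock: 2.6
ee_pos: [0.5275, 0.3273, 0.2557]
orientation: [-89.9, 0.0, 96.9]
wrist_force: [1.3, 0.0, -1.1]
gripper_width: 0.997
```

Request:
jog_arm(commands=[0,0,0,2.2,1.5,0.3,8.5,0,0,0,0,3.5,0,8.5,0,0,0,0,4,0,8.5,0,0,0,0,4,0,8.5,0,0,0,0,3.5,0,8.5])

```text
clock: 3.02
ee_pos: [0.5218, 0.3471, 0.0899]
orientation: [-90.0, -0.0, 96.8]
wrist_force: [0.6, 0.5, -0.8]
gripper_width: 0.991
```

Request:
jog_arm(commands=[0,0,0,0,2,0,8.5,0,0,0,0,1,0,8.5,0,0,0,0,0,0,8.5,0,0,0,0,0,0,8.5,0,0,0,0,0,0,8.5])

```text
clock: 3.43
ee_pos: [0.5233, 0.3495, 0.0634]
orientation: [-90.1, -0.1, 96.9]
wrist_force: [-0.1, -0.2, 0.6]
gripper_width: 0.994
```

```bash
python3 - <<'E'
from h import *
show("s1.png","scene",(300,230,140,100),5.5)
s=r.state();print(s["ee_pos"],s["orientation"],s["wrist_force"])
E
```

```text
[0.52321347 0.34967803 0.06351159] [-90.15244123  -0.12638156  96.89066279] [-0.08883186  0.67452666  0.75813066]
```

View pics/s1.png

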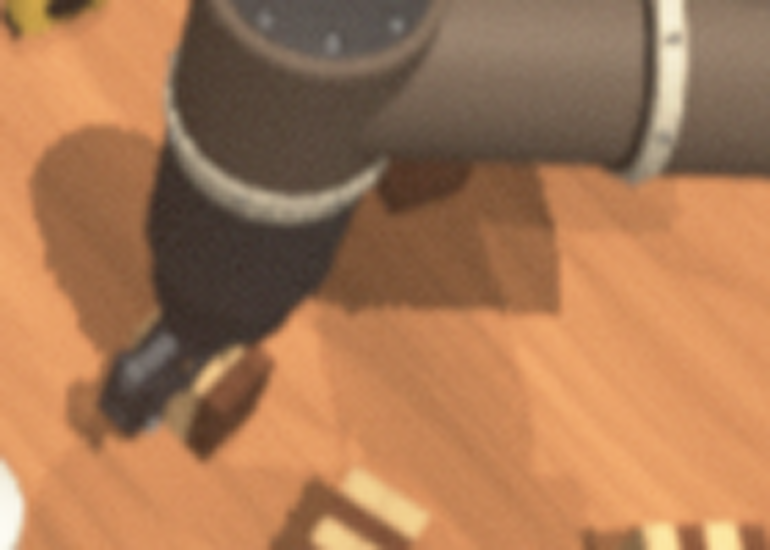

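The far finger is beside the block (about px 130,390) and the block's dark end at (225,410) sits between the fingers. Closing and lifting.

Request:
jog_arm(commands=[0,0,0,0,0,0,4,0,0,0,0,0,0,3.5,0,0,0,0,0,0,3.5,0,0,0,0,0,0,3.5,0,0,0,0,0,0,3.5], force=40)

```text
clock: 3.9
ee_pos: [0.5224, 0.3493, 0.0621]
orientation: [-90.0, -0.0, 96.9]
wrist_force: [-1.6, -0.5, 6.1]
gripper_width: 0.509
```

Request:
jog_arm(commands=[0,0,0,0,0,0,3.5,0,0,0,0,0,0,3.5,0,0,0,0,-1,0,3.5,0,0,0,0,-2,0,3.5,0,0,0,0,-3,0,3.5])

```text
clock: 4.32
ee_pos: [0.5206, 0.3475, 0.1194]
orientation: [-89.7, 0.2, 96.9]
wrist_force: [-0.1, -0.0, -2.3]
gripper_width: 0.512
```

Request:
jog_arm(commands=[0,0,0,0,-3,0,3.5,0,0,0,0,-2,0,3.5,0,0,0,0,0,0,3.5,0,0,0,0,0,0,3.5,0,0,0,0,0,0,3.5])

```text
clock: 4.73
ee_pos: [0.5215, 0.3485, 0.1707]
orientation: [-89.9, 0.0, 96.9]
wrist_force: [-0.3, -0.3, -3.0]
gripper_width: 0.512
```

```bash
python3 - <<'E'
from h import *
show("s2.png","scene",(240,190,200,140),4)
s=r.state();print(s["ee_pos"],s["orientation"],s["wrist_force"],s["gripper_width"])
print(c2w([[-.002,.0905,.06]]))
E
```

```text
[0.52145523 0.34838795 0.17009905] [-8.98893769e+01  6.59934572e-02  9.68732116e+01] [-0.53000051  0.76390486 -1.78686045] 0.5111674271151319
[[0.59649244 0.04866689 0.06      ]]
```

View pics/s2.png

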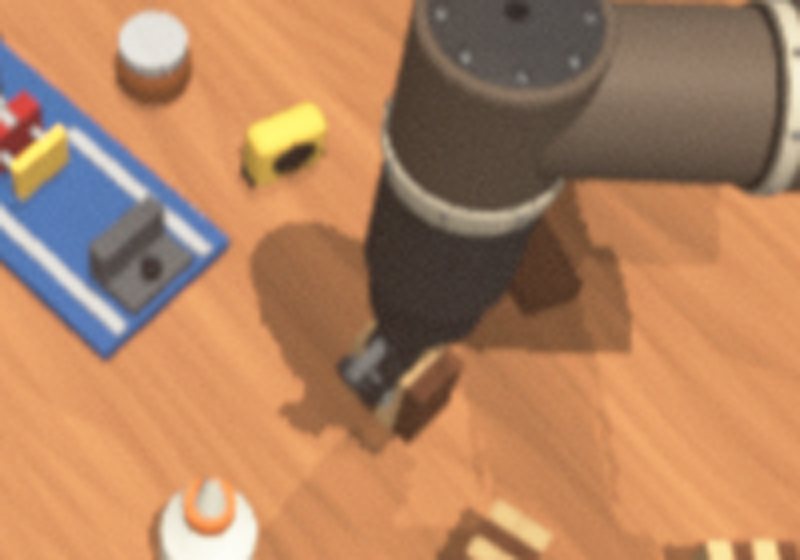

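Request:
jog_arm(commands=[0,-2.5,0,-1.5,0,0,3.5,0,0,0,-3,0,-0.3,3.5,0,0,0,-3.5,0,-0.3,3.5,0,0,0,-3.5,0,-0.3,3.5,0,0,0,-3.5,0,-0.3,3.5])

```text
clock: 5.2
ee_pos: [0.5572, 0.2012, 0.1697]
orientation: [-89.8, 0.1, 99.4]
wrist_force: [0.6, -0.1, -2.5]
gripper_width: 0.518
```

Request:
jog_arm(commands=[0,0,0,-3.5,0,-0.3,3.5,0,0,0,-3.5,0,-0.3,3.5,0,0,0,-3.5,0,-0.3,3.5,0,0,0,-3,0,-0.2,3.5,0,0,0,-2,0,-0.2,3.5])

```text
clock: 5.62
ee_pos: [0.5953, 0.0491, 0.1697]
orientation: [-89.8, 0.0, 99.3]
wrist_force: [-0.0, 0.5, -2.2]
gripper_width: 0.512
```

Request:
jog_arm(commands=[0,0,0,0,0,0,3.5,0,0,0,0,0,0,3.5,0,0,0,0,0,0,3.5,0,0,0,0,0,0,3.5,0,0,0,0,0,0,3.5])

```text
clock: 6.03
ee_pos: [0.5957, 0.0529, 0.171]
orientation: [-90.0, 0.0, 99.5]
wrist_force: [-0.3, -0.6, -1.5]
gripper_width: 0.51
```

```bash
python3 - <<'E'
from h import *
show("s3.png","scene",(180,165,130,100),6)
s=r.state();print(s["ee_pos"],s["orientation"],s["wrist_force"],s["gripper_width"],w2c(s["ee_pos"]))
q=lambda p:(w2c(ray("scene",np.array(p)/4+[240,190],.075))*1000).round(1).tolist()
print("fence",q([(93,242),(157,193)]),"pad",q([(12,180),(65,128)]))
E
```

```text
[0.59574837 0.05288839 0.17109191] [-8.99776695e+01  2.63399986e-03  9.94631139e+01] [ 0.4336798   0.03481468 -1.94098004] 0.5126914016829787 [[-0.00204683  0.09478631  0.17109191]]
fence [[29.2, 141.4, 75.0], [-39.0, 146.2, 75.0]] pad [[36.6, 52.4, 75.0], [-28.9, 46.7, 75.0]]
```

View pics/s3.png

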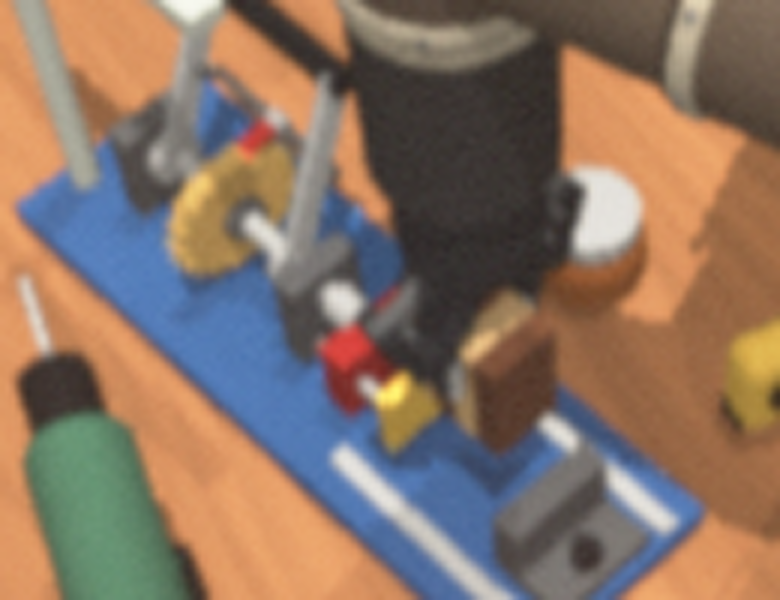

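```bash
python3 - <<'E'
from h import *
q=lambda p,z:(w2c(ray("scene",np.array(p)/6+[180,165],z))*1000).round(1).tolist()
print("top",q([(470,360),(553,322)],.189),"bot",q([(498,452),(553,405)],.109))
print("fence",q([(497,528),(585,445)],.075),"pad",q([(383,410),(440,405)],.075))
f=r.grab_frame("top");hsv=cv2.cvtColor(f,cv2.COLOR_RGB2HSV)
# yellow pad and fence in top view
cv2.imwrite("pics/t2.png",cv2.resize(f[140:240,250:420,::-1],None,fx=4.7,fy=4.7,interpolation=cv2.INTER_CUBIC))
E
```

```text
top [[18.2, 114.9, 189.0], [-26.9, 128.4, 189.0]] bot [[16.1, 128.5, 109.0], [-24.5, 128.7, 109.0]]
fence [[36.4, 147.0, 75.0], [-32.6, 144.5, 75.0]] pad [[30.4, 49.7, 75.0], [6.0, 69.7, 75.0]]
```

View pics/t2.png

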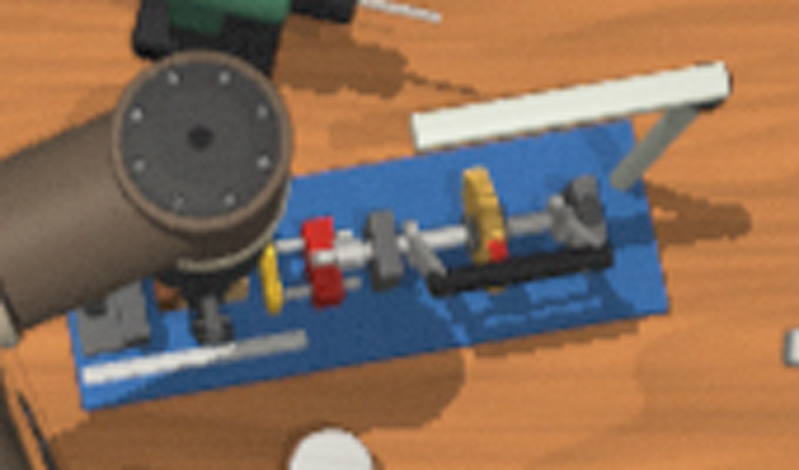

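Request:
jog_arm(commands=[0,0,0,0,2,-0.2,3.5,0,0,0,0,3,0,3.5,0,0,0,0,2.2,0,3.5,0,0,0,0,1,0,3.5,0,0,0,0,0.2,0,3.5])

```text
clock: 6.55
ee_pos: [0.5967, 0.0524, 0.0852]
orientation: [-89.8, 0.0, 99.4]
wrist_force: [0.1, 0.5, -2.4]
gripper_width: 0.508
```

Request:
jog_arm(commands=[0,0,0,0,0.1,0,3.5,0,0,0,0,0,0,3.5,0,0,0,0,0,0,3.5,0,0,0,0,0.1,0,3.5,0,0,0,0,0,0,3.5])

```text
clock: 6.97
ee_pos: [0.5984, 0.0526, 0.0862]
orientation: [-90.1, -0.0, 99.4]
wrist_force: [0.6, 0.0, -1.2]
gripper_width: 0.51
```

```bash
python3 - <<'E'
from h import *
s=r.state();print(s["ee_pos"],s["orientation"],s["wrist_force"],s["gripper_width"],w2c(s["ee_pos"]))
E
```

```text
[0.59838724 0.05257694 0.08618641] [-9.00893575e+01 -2.09036667e-02  9.93944102e+01] [ 0.61312831  0.01949578 -1.17240192] 0.5099248848503358 [[0.00050612 0.09404938 0.08618641]]
```

Request:
jog_arm(commands=[0,0,0,0,0.1,0,3.5,0,0,0,0,0.1,0,3.5,0,0,0,0,0.1,0,3.5,0,0,0,0,0,0,3.5,0,0,0,0,0,0,3.5])

```text
clock: 7.38
ee_pos: [0.5979, 0.0524, 0.0822]
orientation: [-90.0, 0.0, 99.4]
wrist_force: [-0.6, -0.3, -1.0]
gripper_width: 0.51
```

Request:
jog_arm(commands=[0,0,0,0,0.1,0,3.5,0,0,0,0,0,0,3.5,0,0,0,0,0,0,3.5,0,0,0,0,0,0,3.5,0,0,0,0,0,0,3.5])

```text
clock: 7.8
ee_pos: [0.598, 0.0524, 0.0821]
orientation: [-90.0, 0.0, 99.4]
wrist_force: [-2.6, -0.0, 5.1]
gripper_width: 0.51
```

Request:
jog_arm(commands=[0,0,0,0,-0.1,0,8.5,0,0,0,0,0,0,8.5,0,0,0,0,0,0,8.5,0,0,0,0,0,0,8.5,0,0,0,0,0,0,8.5])

```text
clock: 8.22
ee_pos: [0.598, 0.0524, 0.0823]
orientation: [-90.0, 0.0, 99.4]
wrist_force: [-0.2, -0.5, 0.1]
gripper_width: 0.999
```

Request:
jog_arm(commands=[0,0,0,0,0,0,8.5,0,0,0,0,-1,0,8.5,0,0,0,0,-3,0,8.5,0,0,0,0,-3,0,8.5,0,0,0,0,-3,0,8.5])

```text
clock: 8.63
ee_pos: [0.5977, 0.0522, 0.184]
orientation: [-90.0, 0.0, 99.4]
wrist_force: [0.2, -0.3, -0.0]
gripper_width: 0.995
```

Request:
jog_arm(commands=[0,0,0,0,-3,0,8.5,0,0,0,0,-3,1,8.5,0,0,0,0,-2,3,8.5,0,0,0,0,0,4,8.5,0,0,0,0,0,4,8.5])

```text
clock: 9.05
ee_pos: [0.4791, 0.0327, 0.2639]
orientation: [-90.2, -0.0, 99.4]
wrist_force: [-1.0, -0.4, -1.4]
gripper_width: 0.994
```

```bash
python3 - <<'E'
from h import *
f=show("s4.png","scene",(170,120,130,150),4)
np.save("pics/sc4.npy",f);np.save("pics/tp4.npy",r.grab_frame("top"))
a=cv2.imread("pics/s4.png");t=np.load("pics/tp4.npy")[130:250,255:395,::-1];b=np.zeros((600,800,3),np.uint8);b[:,:520]=a
cv2.imwrite("pics/s4.png",a);b2=cv2.resize(t,None,fx=4,fy=4,interpolation=cv2.INTER_CUBIC);print(b2.shape)
o=np.zeros((600,800,3),np.uint8);o[:600,:400]=a[:,120:520];o[:480,400:]=b2[:,:400];cv2.imwrite("pics/both4.png",o)
s=r.state();print(s["ee_pos"],s["orientation"],s["joints"])
E
```

```text
(480, 560, 3)
[0.47463967 0.03138399 0.26371424] [-9.00542591e+01 -8.68717268e-02  9.93818075e+01] [ 27.50977908   1.08060991 -22.85125509  -0.07189883 -65.98955655
 -18.09880184]
```

View pics/both4.png

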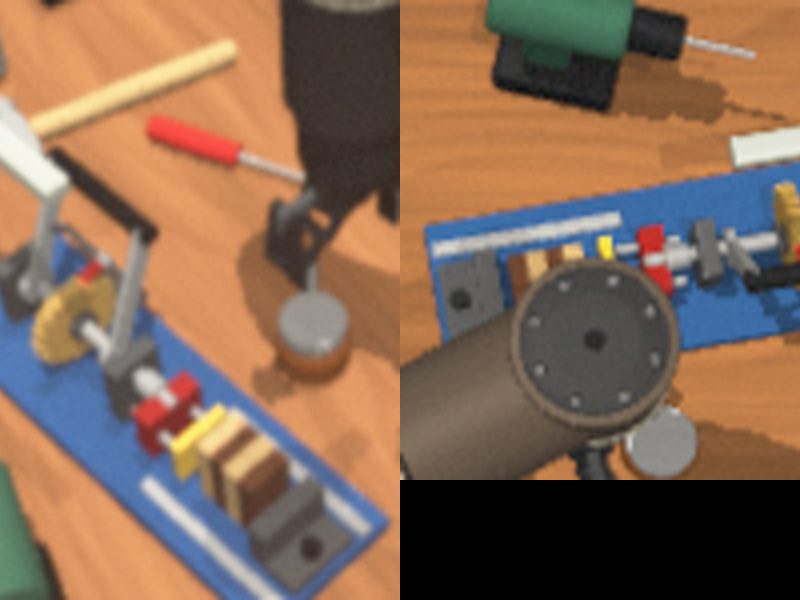

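```bash
python3 - <<'E'
from h import *
def hit(n,uv,y):
    a=w2c(ray(n,uv,0.0))[0];b=w2c(ray(n,uv,.4))[0];t=(y-a[1])/(b[1]-a[1]);return (a+t*(b-a)).round(4)
S=lambda x,y:(170+(x+120)/4,120+y/4)
print("scene",hit("scene",S(148,230),-.0575),hit("scene",S(57,157),-.1825))
t=np.array([(437,276),(625,247)])/5+[255,145]
# triangulate middle (bar mid pixel) from both views
m1=np.array(S(102,193));m2=t.mean(0)
P=[r.camera_params(n) for n in("scene","top")];M=[p["intrinsics"]@np.c_[p["R"],p["t"]] for p in P]
X=cv2.triangulatePoints(M[0],M[1],m1[:,None],m2[:,None]);X=(X[:3]/X[3]).T;print("mid world",X,"clamp",w2c(X), proj("scene",X),m1,proj("top",X),m2)
for L in (0,.1,.2):
    a=L-.524;x=np.array([[.135*np.sin(a),-.12,.075+.135*np.cos(a)]]);print(L,x,c2w(x),proj("scene",c2w(x)),proj("top",c2w(x)))
E
```

```text
scene [-0.051  -0.0575  0.2037] [-0.0567 -0.1825  0.1876]
mid world [[ 0.58264853 -0.16811871  0.1974214 ]] clamp [[-0.05095392 -0.12113923  0.1974214 ]] [[224.37147254 168.09338146]] [225.5  168.25] [[360.80118376 197.84450228]] [361.2 197.3]
0 [[-0.0675469  -0.12        0.19188634]] [[ 0.56609146 -0.16969617  0.19188634]] [[228.58675363 166.62243573]] [[361.1940855 203.2093575]]
0.1 [[-0.05554029 -0.12        0.19804583]] [[ 0.57793788 -0.16774138  0.19804583]] [[225.62773829 167.39834183]] [[360.74967042 199.27163038]]
0.2 [[-0.04297873 -0.12        0.20297589]] [[ 0.59033183 -0.16569625  0.20297589]] [[222.54087464 168.52053558]] [[360.21665112 195.20402197]]
```

The block stands upright between the pad and the fence with small gaps on both sides (left view px 235,465), and the lever bar is at about (105,195). Next: move to pre-grasp at the lever and tilt.

Request:
jog_arm(commands=[0,0,0,-2,-0.8,-0.2,8.5,0,0,0,-4,-1,-0.4,8.5,0,0,0,-4,-1,-0.4,8.5,0,0,0,-4,0,-0.4,8.5,0,0,0,-4,0,-0.4,8.5])

```text
clock: 9.57
ee_pos: [0.5273, -0.1436, 0.2922]
orientation: [-90.2, 0.0, 99.5]
wrist_force: [0.6, 1.8, -0.2]
gripper_width: 0.992
```

Request:
jog_arm(commands=[0,0,0,-2.5,0,-0.2,6,-6,0,0,-0.8,0,0,6,-6,0,0,0,0,0,6,-6,0,0,0,0,0,6,-6,0,0,0,0,0,6])

```text
clock: 9.98
ee_pos: [0.5343, -0.1748, 0.2914]
orientation: [-114.3, 0.1, 99.3]
wrist_force: [0.0, 0.8, -0.7]
gripper_width: 0.705
```

Request:
jog_arm(commands=[-6,0,0,0,0,0,6,0,0,0,0,0,0,6,0,0,0,0,0,0,6,0,0,0,0,0,0,6,0,0,0,0,0,0,6])

```text
clock: 10.4
ee_pos: [0.5348, -0.1741, 0.291]
orientation: [-120.0, 0.0, 99.4]
wrist_force: [1.1, 0.6, -0.7]
gripper_width: 0.699
```

```bash
cat >> h.py <<'E'
from scipy.spatial.transform import Rotation as Ro
def tell(target=None):
    s=r.state();R=Ro.from_euler("xyz",s["orientation"],degrees=True).as_matrix();c=w2c(s["ee_pos"])[0]
    print("clamp",c.round(4),"tool y,z in clamp",(CR.T@R[:,1]).round(2),(CR.T@R[:,2]).round(2),"F",(CR.T@s["wrist_force"]).round(1),"w",round(s["gripper_width"]*8.54,2))
    if target is not None: print("tool shift cm",(R.T@(c2w(target)[0]-s["ee_pos"])*100).round(2))
E
python3 - <<'E'
from h import *
tell([-.0555,-.12,.2055])
E
```

```text
clamp [-0.0991 -0.1192  0.291 ] tool y,z in clamp [ 0.5   0.   -0.87] [-0.87 -0.   -0.5 ] F [ 1.1  0.4 -0.7] w 5.97
tool shift cm [-0.08  9.58  0.49]
```

Request:
jog_arm(commands=[0,0,0,0,1.5,0.5,6,0,0,0,0,2.5,0,6,0,0,0,0,2.5,0,6,0,0,0,0,2,0,6,0,0,0,0,1.1,0,6])

```text
clock: 10.82
ee_pos: [0.578, -0.1663, 0.2019]
orientation: [-119.8, -0.0, 99.4]
wrist_force: [0.0, 0.3, -0.2]
gripper_width: 0.707
```

Request:
jog_arm(commands=[0,0,0,0,0,0,6,0,0,0,0,0,0,6,0,0,0,0,0,0,6,0,0,0,0,0,0,6,0,0,0,0,0,0,6])

```text
clock: 11.23
ee_pos: [0.5773, -0.167, 0.2061]
orientation: [-120.1, 0.0, 99.4]
wrist_force: [0.5, -0.4, 0.2]
gripper_width: 0.7
```

```bash
python3 - <<'E'
from h import *
tell([-.0555,-.12,.2055])
show("s5.png","scene",(150,100,130,100),6)
E
```

```text
clamp [-0.0561 -0.1192  0.2061] tool y,z in clamp [ 0.5  -0.   -0.87] [-0.87 -0.   -0.5 ] F [ 0.4 -0.5  0.2] w 5.98
tool shift cm [-0.08  0.08 -0.02]
```

View pics/s5.png

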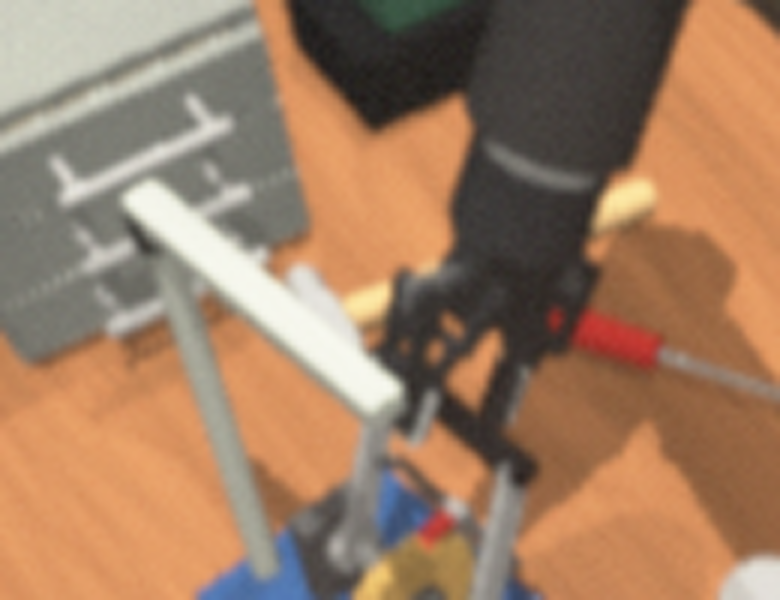

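The bar (px 440,390 to 530,470) runs between the two fingertips (425,415 and 510,395). Closing.

Request:
jog_arm(commands=[0,0,0,0,0,0,3,0,0,0,0,0,0,1,0,0,0,0,0,0,1,0,0,0,0,0,0,1,0,0,0,0,0,0,1], force=40)

```text
clock: 11.7
ee_pos: [0.5778, -0.1671, 0.2058]
orientation: [-120.1, 0.0, 99.4]
wrist_force: [-1.5, 1.1, 5.1]
gripper_width: 0.218
```

Request:
jog_arm(commands=[0,0,0,0,0,0,1,0,0,0,0,0,0,1,0,0,0,0,0,0,1,0,0,0,0,0,0,1,0,0,0,0,0,0,1])

```text
clock: 12.12
ee_pos: [0.5778, -0.1671, 0.2058]
orientation: [-120.1, 0.0, 99.4]
wrist_force: [-2.3, 0.4, 5.7]
gripper_width: 0.219
```

```bash
python3 - <<'E'
from h import *
tell([-.0711,-.12,.198])
E
```

```text
clamp [-0.0556 -0.1193  0.2058] tool y,z in clamp [ 0.5  -0.   -0.87] [-0.87 -0.   -0.5 ] F [-2.2  0.8  5.7] w 1.87
tool shift cm [-0.06 -0.11  1.73]
```

Request:
jog_arm(commands=[0,0,0,0,0,0.5,1,0,0,0,0,0,0.5,1,0,0,0,0,0,0.5,1,0,0,0,0,0,0.2,1,0,0,0,0,0,0,1])

```text
clock: 12.53
ee_pos: [0.5649, -0.1694, 0.1987]
orientation: [-120.4, 0.1, 99.4]
wrist_force: [0.4, 1.1, 9.1]
gripper_width: 0.218
```

```bash
python3 - <<'E'
from h import *
tell([-.0675+.0078-.0035,-.12,.2096+.006])
E
```

```text
clamp [-0.0687 -0.1195  0.1987] tool y,z in clamp [ 0.51 -0.   -0.86] [-0.86 -0.   -0.51] F [0.6 1.  9.1] w 1.86
tool shift cm [-0.06 -1.18 -1.32]
```

Request:
jog_arm(commands=[0,0,0,0,0.1,-1.6,1,0,0,0,0,0.3,-1.6,1,0,0,0,0,0.5,-1.55,1,0,0,0,0,0.65,-1.5,1,0,0,0,0,0.8,-1.3,1])

```text
clock: 12.95
ee_pos: [0.636, -0.1576, 0.2119]
orientation: [-119.6, -0.1, 99.4]
wrist_force: [-9.6, -5.5, 3.3]
gripper_width: 0.217
```

Request:
jog_arm(commands=[0,0,0,0,0,0,1,0,0,0,0,0,0,1,0,0,0,0,0,0,1,0,0,0,0,0,0,1,0,0,0,0,0,0,1])

```text
clock: 13.37
ee_pos: [0.6371, -0.1574, 0.2117]
orientation: [-119.8, -0.0, 99.3]
wrist_force: [0.5, -5.6, -5.4]
gripper_width: 0.22
```

```bash
cat >> h.py <<'E'
def meas():
    for n in("scene","top"):
        f=r.grab_frame(n);h=cv2.cvtColor(f,cv2.COLOR_RGB2HSV);m=cv2.inRange(h,(22,130,130),(32,255,255))
        k,l,s,c=cv2.connectedComponentsWithStats(m)
        for j in range(1,k):
            if s[j,4]>8:
                p=w2c(ray(n,c[j],.06))[0]
                if abs(p[0])<.04 and 0<p[1]<.12: print(n,"pad mask clamp mm",(p*1000).round(1),s[j,4])
E
python3 - <<'E'
from h import *
tell([.0103-.0035,-.12,.2096+.006])
meas()
for n,F in(("scene","sc4"),("top","top0")):
    f=np.load(f"pics/{F}.npy");r.grab_frame=lambda n,f=f:f
    print("before",n);meas()
E
```

```text
clamp [ 0.0045 -0.1194  0.2117] tool y,z in clamp [ 0.5   0.   -0.87] [-0.87  0.   -0.5 ] F [-0.4 -5.6 -5.4] w 1.88
tool shift cm [-0.06 -0.22 -0.39]
scene pad mask clamp mm [-0.9 41.5 60. ] 36
top pad mask clamp mm [15.2 44.7 60. ] 25
before scene
scene pad mask clamp mm [-2.4 37.7 60. ] 45
before top
top pad mask clamp mm [ 0.9 40.  60. ] 53
```

Request:
jog_arm(commands=[0,0,0,0,0.1,-0.3,1,0,0,0,0,0,-0.1,1,0,0,0,0,0,0,1,0,0,0,0,0,0,1,0,0,0,0,0,0,1])

```text
clock: 13.88
ee_pos: [0.6389, -0.1571, 0.2116]
orientation: [-119.6, -0.1, 99.3]
wrist_force: [-7.3, -7.1, -3.6]
gripper_width: 0.217
```

```bash
python3 - <<'E'
from h import *
tell();meas()
E
```

```text
clamp [ 0.0064 -0.1194  0.2116] tool y,z in clamp [ 0.49  0.   -0.87] [-0.87  0.   -0.49] F [-8.4 -5.8 -3.6] w 1.85
scene pad mask clamp mm [-1.1 41.6 60. ] 35
top pad mask clamp mm [18.8 44.9 60. ] 20
```

Request:
jog_arm(commands=[0,0,0,0,-0.9,1.7,1,0,0,0,0,-0.65,1.6,1,0,0,0,0,-0.5,1.55,1,0,0,0,0,-0.3,1.55,1,0,0,0,0,-0.1,1.55,1])

```text
clock: 14.4
ee_pos: [0.5642, -0.1695, 0.1983]
orientation: [-120.4, 0.1, 99.4]
wrist_force: [2.6, 3.2, 8.5]
gripper_width: 0.215
```

Request:
jog_arm(commands=[0,0,0,0,0,0,1,0,0,0,0,0,0,1,0,0,0,0,0,0,1,0,0,0,0,0,0,1,0,0,0,0,0,0,1])

```text
clock: 14.82
ee_pos: [0.5632, -0.1696, 0.1982]
orientation: [-120.2, 0.1, 99.4]
wrist_force: [-5.2, -0.6, 11.0]
gripper_width: 0.223
```

Request:
jog_arm(commands=[0,0,0,0,0.1,-1.55,1,0,0,0,0,0.3,-1.55,1,0,0,0,0,0.5,-1.55,1,0,0,0,0,0.65,-1.6,1,0,0,0,0,0.9,-1.7,1])

```text
clock: 15.23
ee_pos: [0.6385, -0.1571, 0.2124]
orientation: [-119.6, -0.1, 99.3]
wrist_force: [-15.2, -5.2, 5.7]
gripper_width: 0.217
```

Request:
jog_arm(commands=[0,0,0,0,0,0,1,0,0,0,0,0,0,1,0,0,0,0,0,0,1,0,0,0,0,0,0,1,0,0,0,0,0,0,1])

```text
clock: 15.65
ee_pos: [0.6408, -0.1567, 0.2127]
orientation: [-119.8, -0.0, 99.4]
wrist_force: [1.3, -5.1, -5.7]
gripper_width: 0.22
```

```bash
python3 - <<'E'
from h import *
tell();meas()
E
```

```text
clamp [ 0.0083 -0.1193  0.2127] tool y,z in clamp [ 0.5   0.   -0.87] [-0.87  0.   -0.5 ] F [ 0.4 -5.3 -5.7] w 1.88
scene pad mask clamp mm [12.6 46.6 60. ] 14
top pad mask clamp mm [18.  49.8 60. ] 21
```

Request:
jog_arm(commands=[0,0,0,0,-0.9,1.7,1,0,0,0,0,-0.65,1.6,1,0,0,0,0,-0.5,1.55,1,0,0,0,0,-0.3,1.55,1,0,0,0,0,-0.1,1.55,1])

```text
clock: 16.17
ee_pos: [0.5651, -0.1694, 0.1999]
orientation: [-120.6, 0.2, 99.4]
wrist_force: [-1.6, 3.6, 15.6]
gripper_width: 0.219
```

Request:
jog_arm(commands=[0,0,0,0,0,0,1,0,0,0,0,0,0,1,0,0,0,0,0,0,1,0,0,0,0,0,0,1,0,0,0,0,0,0,1])

```text
clock: 16.58
ee_pos: [0.563, -0.1697, 0.199]
orientation: [-120.3, 0.1, 99.4]
wrist_force: [-11.6, 0.3, 18.6]
gripper_width: 0.216
```

Request:
jog_arm(commands=[0,0,0,0,0.1,-1.55,1,0,0,0,0,0.3,-1.55,1,0,0,0,0,0.5,-1.55,1,0,0,0,0,0.65,-1.6,1,0,0,0,0,0.9,-1.7,1])

```text
clock: 17.0
ee_pos: [0.6387, -0.157, 0.2128]
orientation: [-119.6, -0.1, 99.3]
wrist_force: [-15.2, -6.9, 6.5]
gripper_width: 0.217
```

Request:
jog_arm(commands=[0,0,0,0,0,0,1,0,0,0,0,0,0,1,0,0,0,0,0,0,1,0,0,0,0,0,0,1,0,0,0,0,0,0,1])

```text
clock: 17.42
ee_pos: [0.6409, -0.1567, 0.213]
orientation: [-119.8, -0.0, 99.4]
wrist_force: [-0.6, -5.0, -4.1]
gripper_width: 0.216
```

```bash
python3 - <<'E'
from h import *
tell();meas()
E
```

```text
clamp [ 0.0084 -0.1194  0.213 ] tool y,z in clamp [ 0.5   0.   -0.87] [-0.87  0.   -0.5 ] F [-1.4 -4.8 -4.1] w 1.84
top pad mask clamp mm [20.1 54.7 60. ] 16
```

Request:
jog_arm(commands=[0,0,0,0,-0.9,1.7,1,0,0,0,0,-0.65,1.6,1,0,0,0,0,-0.5,1.55,1,0,0,0,0,-0.3,1.55,1,0,0,0,0,-0.1,1.55,1])

```text
clock: 17.93
ee_pos: [0.5651, -0.1694, 0.1999]
orientation: [-120.6, 0.2, 99.4]
wrist_force: [3.3, -0.7, 6.6]
gripper_width: 0.217
```

Request:
jog_arm(commands=[0,0,0,0,0,0,1,0,0,0,0,0,0,1,0,0,0,0,0,0,1,0,0,0,0,0,0,1,0,0,0,0,0,0,1])

```text
clock: 18.35
ee_pos: [0.563, -0.1698, 0.1988]
orientation: [-120.3, 0.1, 99.4]
wrist_force: [-10.5, -0.8, 16.1]
gripper_width: 0.216
```

Request:
jog_arm(commands=[0,0,0,0,0.1,-1.55,1,0,0,0,0,0.3,-1.55,1,0,0,0,0,0.5,-1.55,1,0,0,0,0,0.65,-1.6,1,0,0,0,0,0.9,-1.7,1])

```text
clock: 18.77
ee_pos: [0.6387, -0.1571, 0.2127]
orientation: [-119.6, -0.1, 99.3]
wrist_force: [-11.1, -8.9, -1.6]
gripper_width: 0.22
```

Request:
jog_arm(commands=[0,0,0,0,0,0,1,0,0,0,0,0,0,1,0,0,0,0,0,0,1,0,0,0,0,0,0,1,0,0,0,0,0,0,1])

```text
clock: 19.18
ee_pos: [0.6408, -0.1568, 0.2128]
orientation: [-119.8, -0.0, 99.3]
wrist_force: [2.3, -6.0, -5.1]
gripper_width: 0.217
```

```bash
python3 - <<'E'
from h import *
tell();meas()
E
```

```text
clamp [ 0.0083 -0.1194  0.2128] tool y,z in clamp [ 0.5   0.   -0.87] [-0.87  0.   -0.5 ] F [ 1.3 -6.3 -5.1] w 1.86
top pad mask clamp mm [21.  58.1 60. ] 14
```

Request:
jog_arm(commands=[0,0,0,0,-0.9,1.7,1,0,0,0,0,-0.65,1.6,1,0,0,0,0,-0.5,1.55,1,0,0,0,0,-0.3,1.55,1,0,0,0,0,-0.1,1.55,1])

```text
clock: 19.7
ee_pos: [0.5651, -0.1695, 0.2]
orientation: [-120.6, 0.2, 99.4]
wrist_force: [0.6, 3.8, 13.8]
gripper_width: 0.215
```

Request:
jog_arm(commands=[0,0,0,0,0,0,1,0,0,0,0,0,0,1,0,0,0,0,0,0,1,0,0,0,0,0,0,1,0,0,0,0,0,0,1])

```text
clock: 20.12
ee_pos: [0.563, -0.1698, 0.1987]
orientation: [-120.3, 0.1, 99.4]
wrist_force: [-9.6, 0.3, 15.3]
gripper_width: 0.218
```

Request:
jog_arm(commands=[0,0,0,0,0.1,-1.55,1,0,0,0,0,0.3,-1.55,1,0,0,0,0,0.5,-1.55,1,0,0,0,0,0.65,-1.6,1,0,0,0,0,0.9,-1.7,1])

```text
clock: 20.53
ee_pos: [0.6387, -0.1572, 0.2128]
orientation: [-119.6, -0.1, 99.3]
wrist_force: [-9.5, -6.5, 4.5]
gripper_width: 0.22
```

Request:
jog_arm(commands=[0,0,0,0,0,0,1,0,0,0,0,0,0,1,0,0,0,0,0,0,1,0,0,0,0,0,0,1,0,0,0,0,0,0,1])

```text
clock: 20.95
ee_pos: [0.6408, -0.1568, 0.213]
orientation: [-119.8, -0.0, 99.4]
wrist_force: [-1.0, -6.1, -4.4]
gripper_width: 0.222
```

Request:
jog_arm(commands=[0,0,0,0,-0.9,1.7,1,0,0,0,0,-0.65,1.6,1,0,0,0,0,-0.5,1.55,1,0,0,0,0,-0.3,1.55,1,0,0,0,0,-0.1,1.55,1])

```text
clock: 21.37
ee_pos: [0.5651, -0.1695, 0.1999]
orientation: [-120.6, 0.2, 99.4]
wrist_force: [4.3, 1.0, 5.5]
gripper_width: 0.219
```

Request:
jog_arm(commands=[0,0,0,0,0,0,1,0,0,0,0,0,0,1,0,0,0,0,0,0,1,0,0,0,0,0,0,1,0,0,0,0,0,0,1])

```text
clock: 21.78
ee_pos: [0.5631, -0.1698, 0.1988]
orientation: [-120.3, 0.1, 99.4]
wrist_force: [-9.9, 0.2, 15.1]
gripper_width: 0.216
```

```bash
cat > red.py <<'E'
from h import *
def red(n,f,lab):
    h=cv2.cvtColor(f,cv2.COLOR_RGB2HSV);m=cv2.inRange(h,(0,160,70),(6,255,255))|cv2.inRange(h,(174,160,70),(180,255,255))
    k,l,s,c=cv2.connectedComponentsWithStats(m)
    for j in range(1,k):
        p=w2c(ray(n,c[j],.07))[0]*1000
        if s[j,4]>8 and abs(p[0])<40 and -40<p[1]<100:
            q=w2c(ray(n,np.argwhere(l==j)[:,::-1],.07))*1000;print(lab,n,"red",p.round(1),"ymin/max",np.percentile(q[:,1],[5,95]).round(1),s[j,4])
if __name__=="__main__":
    red("top",np.load("pics/top0.npy"),"start");red("top",np.load("pics/tp4.npy"),"placed");red("scene",np.load("pics/sc4.npy"),"placed")
    for n in("scene","top"):
        f=r.grab_frame(n);red(n,f,"now");np.save(f"pics/{n}_now.npy",f)
    tell();meas()
E
python3 red.py
```

```text
start top red [19.9  0.8 70. ] ymin/max [-9.3 10. ] 36
start top red [-18.2   1.1  70. ] ymin/max [-8.8 10.3] 49
placed top red [19.7  1.1 70. ] ymin/max [-8.7 10. ] 35
placed top red [-14.3  -2.4  70. ] ymin/max [-9.5  6.6] 26
placed scene red [ 6.   8.6 70. ] ymin/max [-6.3 26.5] 99
now scene red [ 3.9 32.1 70. ] ymin/max [19.3 47.6] 122
now top red [-0.8 26.5 70. ] ymin/max [16.2 35.8] 106
clamp [-0.0705 -0.1196  0.1988] tool y,z in clamp [ 0.5  -0.   -0.86] [-0.86 -0.   -0.5 ] F [-10.   -0.1  15.9] w 1.82
top pad mask clamp mm [ 0.9 63.4 60. ] 40
```

Request:
jog_arm(commands=[0,0,0,0,0.1,-1.55,1,0,0,0,0,0.3,-1.55,1,0,0,0,0,0.5,-1.55,1,0,0,0,0,0.65,-1.6,1,0,0,0,0,0.9,-1.7,1])

```text
clock: 22.4
ee_pos: [0.6387, -0.1572, 0.2128]
orientation: [-119.6, -0.1, 99.3]
wrist_force: [-14.7, -7.6, 4.4]
gripper_width: 0.218
```

Request:
jog_arm(commands=[0,0,0,0,0,0,1,0,0,0,0,0,0,1,0,0,0,0,0,0,1,0,0,0,0,0,0,1,0,0,0,0,0,0,1])

```text
clock: 22.82
ee_pos: [0.6406, -0.1569, 0.2129]
orientation: [-119.8, -0.0, 99.4]
wrist_force: [-0.3, -6.4, -3.7]
gripper_width: 0.217
```

Request:
jog_arm(commands=[0,0,0,0,-0.9,1.7,1,0,0,0,0,-0.65,1.6,1,0,0,0,0,-0.5,1.55,1,0,0,0,0,-0.3,1.55,1,0,0,0,0,-0.1,1.55,1])

```text
clock: 23.23
ee_pos: [0.5652, -0.1695, 0.2]
orientation: [-120.6, 0.2, 99.4]
wrist_force: [-0.6, 4.7, 16.0]
gripper_width: 0.218
```

Request:
jog_arm(commands=[0,0,0,0,0,0,1,0,0,0,0,0,0,1,0,0,0,0,0,0,1,0,0,0,0,0,0,1,0,0,0,0,0,0,1])

```text
clock: 23.65
ee_pos: [0.563, -0.1699, 0.1986]
orientation: [-120.3, 0.1, 99.4]
wrist_force: [-8.6, -1.5, 14.2]
gripper_width: 0.215
```

Request:
jog_arm(commands=[0,0,0,0,0.1,-1.55,1,0,0,0,0,0.3,-1.55,1,0,0,0,0,0.5,-1.55,1,0,0,0,0,0.65,-1.6,1,0,0,0,0,0.9,-1.7,1])

```text
clock: 24.07
ee_pos: [0.6385, -0.1573, 0.2127]
orientation: [-119.6, -0.1, 99.3]
wrist_force: [-16.4, -6.4, 8.1]
gripper_width: 0.217
```

Request:
jog_arm(commands=[0,0,0,0,0,0,1,0,0,0,0,0,0,1,0,0,0,0,0,0,1,0,0,0,0,0,0,1,0,0,0,0,0,0,1])

```text
clock: 24.48
ee_pos: [0.6408, -0.1569, 0.213]
orientation: [-119.8, -0.0, 99.4]
wrist_force: [0.5, -5.4, -4.1]
gripper_width: 0.217
```

Request:
jog_arm(commands=[0,0,0,0,-0.9,1.7,1,0,0,0,0,-0.65,1.6,1,0,0,0,0,-0.5,1.55,1,0,0,0,0,-0.3,1.55,1,0,0,0,0,-0.1,1.55,1])

```text
clock: 24.9
ee_pos: [0.5652, -0.1695, 0.1999]
orientation: [-120.6, 0.2, 99.4]
wrist_force: [3.4, 0.1, 6.8]
gripper_width: 0.215
```

Request:
jog_arm(commands=[0,0,0,0,0,0,1,0,0,0,0,0,0,1,0,0,0,0,0,0,1,0,0,0,0,0,0,1,0,0,0,0,0,0,1])

```text
clock: 25.32
ee_pos: [0.5631, -0.1699, 0.1988]
orientation: [-120.3, 0.1, 99.4]
wrist_force: [-10.1, -0.1, 16.3]
gripper_width: 0.215
```

```bash
python3 red.py; python3 - <<'E'
import numpy as np,cv2
a=np.load("pics/top_now.npy")[150:230,255:375,::-1];b=np.load("pics/scene_now.npy")[170:270,180:300,::-1]
o=np.zeros((600,800,3),np.uint8);a=cv2.resize(a,None,fx=5,fy=5,interpolation=2)
b=cv2.resize(b,None,fx=4,fy=4,interpolation=2);o[:400,:400]=a[:,:400];o[:400,400:]=b[:,:400];cv2.imwrite("pics/b7.png",o[:400])
E
```

```text
start top red [19.9  0.8 70. ] ymin/max [-9.3 10. ] 36
start top red [-18.2   1.1  70. ] ymin/max [-8.8 10.3] 49
placed top red [19.7  1.1 70. ] ymin/max [-8.7 10. ] 35
placed top red [-14.3  -2.4  70. ] ymin/max [-9.5  6.6] 26
placed scene red [ 6.   8.6 70. ] ymin/max [-6.3 26.5] 99
now scene red [ 3.3 40.7 70. ] ymin/max [29.3 53. ] 112
now top red [-1.3 36.5 70. ] ymin/max [26.9 45.7] 105
clamp [-0.0705 -0.1197  0.1988] tool y,z in clamp [ 0.5  -0.   -0.86] [-0.86 -0.   -0.5 ] F [-9.4  0.7 15.1] w 1.84
top pad mask clamp mm [-1.5 65.1 60. ] 37
```

View pics/b7.png

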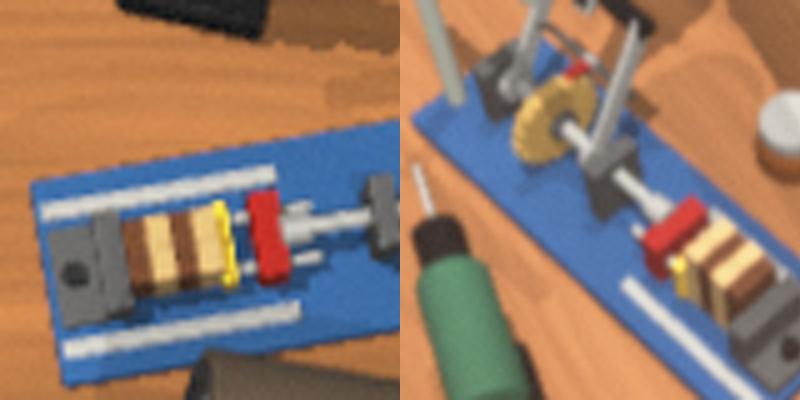

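Both views show the block flush on the fence, and jaw at about 7 teeth. I'll measure the pad-to-jaw gap with edge profiles against the start picture before deciding on another stroke.

```bash
python3 - <<'E'
from h import *
ys=np.arange(-.02,.14,.0005)
def prof(f,n="top"):
    A=[]
    for x in (-.024,-.022,-.02,-.009,-.007,.006,.008,.02,.022):
        uv=proj(n,c2w(np.c_[np.full_like(ys,x-.003),ys,np.full_like(ys,.0765)])).astype(np.float32)
        A.append(cv2.remap(f.astype(np.float32),uv[:,:1],uv[:,1:],cv2.INTER_LINEAR)[:,0])
    return np.array(A)
for lab,F in(("start","top0"),("now","top_now")):
    A=prof(np.load(f"pics/{F}.npy"));out=[]
    for p in A:
        red=p[:,0]-p[:,1:].max(1);yel=p[:,:2].min(1)-p[:,2]
        rc=(ys*red.clip(20)-ys*20).sum()/(red.clip(20)-20).sum()
        h=.5*red.max();i=np.where(red>h)[0].max()          # jaw front edge
        # pad back edge: walking from jaw front to +y, first crossing of half max yellow
        j=i+2+np.argmax(yel[i+2:]>.5*np.percentile(yel[i+2:],99))
        out.append((rc*1e3,ys[i]*1e3,ys[j]*1e3,(ys[j]-ys[i])*1e3))
    print(lab,np.median(out,0).round(1));print(np.round([o[3] for o in out],1))
# fence-to-pad-back distance by yellowness of block/dark not needed
E
```

```text
start [ 1.7 11.5 36.  24.5]
[25.5 25.  24.5 24.  24.5 22.5 22.  24.5 24. ]
now [59.3 46.5 62.  15.5]
[16.  15.5 15.  15.5 15.5 15.  15.5 14.5 14.5]
```

Spring compression is 24.5 − 15.5 ≈ 9 mm after 7 teeth (an 8th would give about 14 mm). I'm stopping here and releasing the lever.

Request:
jog_arm(commands=[0,0,0,0,0,-0.2,6,0,0,0,0,0,0,6,0,0,0,0,0,0,6,0,0,0,0,0,0,6,0,0,0,0,0,0,6])

```text
clock: 25.93
ee_pos: [0.5641, -0.169, 0.1967]
orientation: [-120.0, -0.0, 99.4]
wrist_force: [0.8, 0.8, 0.0]
gripper_width: 0.696
```

Request:
jog_arm(commands=[0,0,0,0,0,0,6,0,0,0,0,-1,0,6,0,0,0,0,-2,0,6,0,0,0,0,-2.5,0,6,0,0,0,0,-2.5,0,6])

```text
clock: 26.35
ee_pos: [0.5238, -0.1757, 0.2671]
orientation: [-119.9, -0.0, 99.4]
wrist_force: [2.1, 0.5, 0.5]
gripper_width: 0.702
```

Request:
jog_arm(commands=[0,0,0,0,-2.5,0,6,0,0,0,0,-1,0,6,0,0,0,0,0,0,6,0,0,0,0,0,0,6,0,0,0,0,0,0,6])

```text
clock: 26.77
ee_pos: [0.5074, -0.1783, 0.2956]
orientation: [-119.9, -0.0, 99.4]
wrist_force: [-0.4, 1.0, 0.1]
gripper_width: 0.704
```

```bash
python3 red.py | tail -4; python3 - <<'E'
import numpy as np,cv2
a=np.load("pics/top_now.npy")[150:230,255:375,::-1];b=np.load("pics/scene_now.npy")[110:260,170:270,::-1]
o=np.zeros((600,800,3),np.uint8);a=cv2.resize(a,None,fx=5,fy=5,interpolation=2)
b=cv2.resize(b,None,fx=4,fy=4,interpolation=2);o[:400,:400]=a[:,:400];o[:,400:]=b;cv2.imwrite("pics/fin.png",o)
E
```

```text
now scene red [ 4.1 41.2 70. ] ymin/max [29.3 53.5] 117
now top red [-1.5 36.4 70. ] ymin/max [26.9 45.4] 104
clamp [-0.1268 -0.1189  0.2951] tool y,z in clamp [ 0.5   0.   -0.87] [-0.87  0.   -0.5 ] F [-0.5 -0.5  0.2] w 5.97
top pad mask clamp mm [-1.4 65.1 60. ] 38
```

View pics/fin.png

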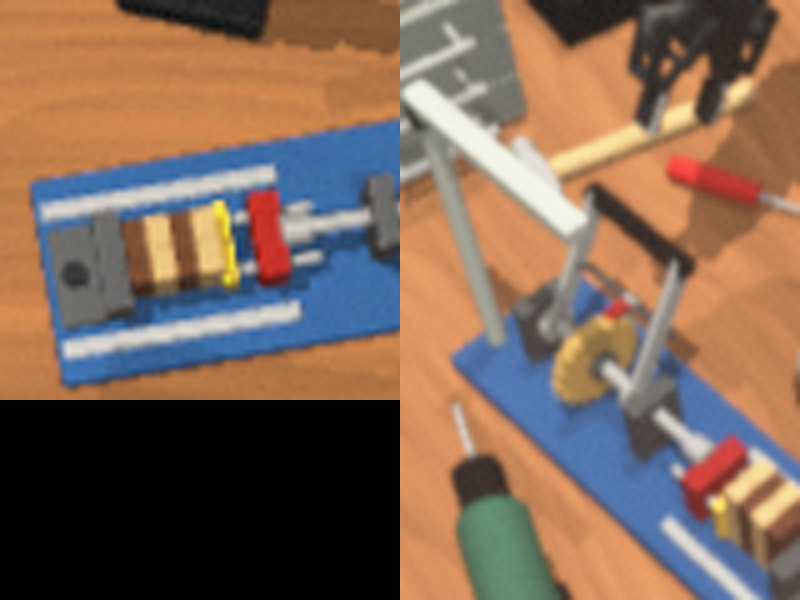

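The block is flush between fence (px 115,260) and pad (228,245), and the gripper (690,90) is well clear of the lever bar (640,225). Handing in.

```bash
python3 -c "
from plant import r
print(r.finish_job())"
```

```text
the job is handed in; nothing more can be done
None
```

The block is clamped and the job is handed in at about 27 s of the 72 s allowed. I set the nearest of the four striped blocks upright between pad and fence and let go of it. I then pumped the lever seven full strokes, with the tool leaning back 30°, pulled it back to its near stop and let go.

**Last checks:**
- **Block:** the pictures show it upright, square and flush on the fence.
- **Jaw:** it advanced about 35 mm, which is 7 teeth.
- **Spring:** the pad-to-jaw gap went from 24.5 to 15.5 mm, so the spring is pushed in about 9 mm. An eighth tooth would have made it about 14 mm, farther from the 11 mm aim, so I stopped.
- **Gripper:** it is clear of the lever, with the wrist force near zero.
- **Other things:** I steered clear of them and saw none disturbed, but did not measure their positions again.

**Where the measurements disagreed:** my first estimates of the total room between pad, block and fence were about 28 mm (top view) and 32 mm (scene view, with a rougher edge pick). The final gap measurement implies 26 mm. I relied on that one because it compares the same edges in the same camera before and after.

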